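Clear the chest lid, swing it to the tape mark and hold it

TASK

A steel tote tray with a wooden carrying bar and three brass fittings in it is stacked on the lid of the grey steel fittings chest: lift the tray off, keep it level so that the fittings stay in it, and set it down in the middle of the cardboard sheet beside the chest. Then take the steel bow handle on the chest's lid and swing the lid up, without jerking it or letting it fall, until the stud with the wing nut on its side stands level with the flag of masking tape on the slotted quadrant stay, and keep it there by the handle so that a workmate can tighten the nut: finish while still holding the lid at the tape. Leave the other things on the bench where they are.

Things in the scene. Friction and masses are not known exactly. Their poses are not given: they have to be found in the camera images.
- chest: Grey steel chest, fixed: 210 (x) x 260 (y) x 92 mm high, lid top at 102. Origin under its centre; x from its front to the hinge side, y along the hinge, yaw up to 0.3 rad. A rigid slotted quadrant stay (steel arc 4 thick, 24 wide, slot radius 115 about the hinge) stands beside its +y side, 141 to 145 from the centre, rising to 215 above the bench near the hinge: carry the tray over it.
- lid: The chest's lid, steel, 214 x 264 x 10 mm. Origin mid-width on the hinge line, along the chest's far (+x) top edge; shut (at the start) it has the chest's axes and reaches to x = -213, top at z = 10, with a rim 6 high round the tray's place. Opens by turning about +y, front edge up, to 1.2 rad at most. 0.65 to 1 kg; swings freely, falls shut when let go.
- lid_hinge (a point): Middle of the hinge line, on the chest: 105 mm behind the chest's centre, 92 mm above the bench.
- lid_handle (a point): Middle of the round bar of the steel bow handle on the lid's top near its front edge: bar 12 mm thick, 110 long, parallel to the hinge, its centre 38 above the lid's top; in the lid's frame x = -185, y = 0, z = 48. The bar can turn between the pads as the lid swings, so the gripper can point down all the way; the bar moves on an arc of radius 191 about the hinge.
- lid_stud (a point): Stud with dark wing nut on the lid's +y side, running in the stay's slot; in the lid's frame x = -115, y = 152, z = 0 mm (level with the hinge line when shut).
- stay_mark (a point): The mark: point of the slot's arc at the middle of the masking tape, 115 mm from the hinge line, in the stud's plane. The tape, 16 wide, is wrapped over the stay's outer rim with a pale flag standing out 40 sideways, 0.45 to 1.0 rad up the arc. Lid angle at the mark = atan2(mark's height above hinge, its horizontal distance from the hinge line). Nothing stops the lid there.
- tray: Loose open steel tote tray, 130 (x) x 200 (y), walls 38 high and 3 thick, about 0.35 to 0.5 kg plus 0.2 kg of fittings. Origin under its middle. At the start it stands on the lid inside the rim (underside 102 above the bench), its axes nearly the chest's.
- tray_grip (a point): Middle of the tray's wooden carrying bar: a 12 x 12 bar lying along the tray's y from end to end, over the tray's middle, 74 above the tray's underside (top of bar at 80); carried by a 20 wide upright strap at each end; nothing in the tray beside it stands higher than 45.
- sheet: Flat sheet of cardboard, fixed to the bench, 200 (x) x 260 (y) x 4 thick, beside the chest, left or right of it. Origin under its middle, on the bench.
- tray_tee: Brass tee lying in the tray, about 54 x 43 x 28. Origin on its underside.
- tray_elbow: Brass elbow lying in the tray, about 45 x 45 x 28. Origin on its underside.
- tray_coupling: Brass coupling standing in the tray, 30 across, 40 high. Origin on its underside.
- carton: Closed cardboard box 150 x 110 x 90 (mm), loose; not part of the job, to be left alone.
- small_bin: Grey open-fronted plastic stock bin 150 x 100 x 75 (mm), loose; not part of the job, to be left alone.
- spanner: Steel spanner 170 long lying flat (mm), loose; not part of the job, to be left alone.
- tape_roll: Roll of packing tape, 100 across, 40 high, lying flat (mm), loose; not part of the job, to be left alone.
- spray_bottle: White bottle with black cap, 54 across, 150 high (mm), loose; not part of the job, to be left alone.
- loose_coupling: Brass coupling, 30 across, 40 high, standing on the bench just in front of the chest (mm), loose; not part of the job, to be left alone.
- loose_elbow: Brass elbow about 45 x 45 x 28 lying on the bench just in front of the cardboard sheet (mm), loose; not part of the job, to be left alone.

How it is judged:
On the way:
1. the tray stands on the cardboard sheet, let go, with the lid still shut (x of tray in the frame of sheet between -0.045 and 0.045 m and y of tray in the frame of sheet between -0.045 and 0.045 m and z of tray in the frame of sheet below 0.01 m and angle between each of tray, lid's own z axis and vertical below 0.06 rad and linear speed of tray below 0.03 m/s and contact force between tray and the fingers below 0.1 N), for 0.2 s.
At the end, for the whole second after the job is handed in: The gripper still holds the lid still at its bow handle, the stud within 10 mm of the tape mark; the tray stands flat and released on the sheet, its centre within 45 mm of the sheet's centre along each of the sheet's sides, the three fittings in it (distance between lid_stud and stay_mark below 0.01 m and angular speed of lid below 0.1 rad/s and contact force between lid and the fingers above 1 N and distance between the grasp point and lid_handle below 0.07 m and contact force between lid and tray below 0.1 N and x of tray in the frame of sheet between -0.045 and 0.045 m and y of tray in the frame of sheet between -0.045 and 0.045 m and z of tray in the frame of sheet below 0.01 m and angle between tray's own z axis and vertical below 0.06 rad and linear speed of tray below 0.03 m/s and contact force between tray and the fingers below 0.1 N and x of tray_tee in the frame of tray between -0.065 and 0.065 m and y of tray_tee in the frame of tray between -0.1 and 0.1 m and z of tray_tee in the frame of tray between -0.005 and 0.045 m and x of tray_elbow in the frame of tray between -0.065 and 0.065 m and y of tray_elbow in the frame of tray between -0.1 and 0.1 m and z of tray_elbow in the frame of tray between -0.005 and 0.045 m and x of tray_coupling in the frame of tray between -0.065 and 0.065 m and y of tray_coupling in the frame of tray between -0.1 and 0.1 m and z of tray_coupling in the frame of tray between -0.005 and 0.045 m); the arm keeps its last pose, push and grip.
It fails at once if the lid falls or is thrown (over 3 rad/s) (angular speed of lid above 3 rad/s).
It fails at once if the tray is tipped by more than 30 degrees (angle between tray's own z axis and vertical above 0.52 rad).
It fails at once if another thing on the bench is moved more than 40 mm (distance of any of carton, small_bin, spanner, tape_roll, spray_bottle, loose_coupling, loose_elbow from where it was at the start of the episode above 0.04 m).
It also fails if it takes over 64 s, if anything falls off the work surface, if the arm or the gripper's body presses on something with over 40 N, if the wrist force passes 120 N, or if a joint passes its speed limit or range.

ROBOT

A 6-joint arm with a two-finger parallel gripper is mounted at the origin on the work surface. World frame = base frame: x ahead of the robot, y to its left, z up, the work surface at z = 0. Lengths are in m, angles in rad, forces in N, time in s.
With the tool pointing down it reaches from about 0.325 to 0.85 m from the base axis. Payload 15.5 kg.
Tool frame: the origin (TCP) lies between the finger pads; the fingertips stand 11 mm ahead of it and the grasp point (between the pads) lies 8 mm behind it; z points along the fingers, y is the direction in which the jaws open and shut (so a half turn about z gives the same grasp; the last joint's range is limited). The gripper opens to 91 mm and grips with 3 to 60 N. Pads are 32 mm wide; open, the fingers measure 118 mm over their backs; the gripper's body (76 mm by 178 mm) begins 60 mm behind the grasp point.
Start: joints at [-1.385, 0.494, 1.345, -0, 1.302, -0.096], TCP at [0.174, -0.6, 0.225] pointing down, gripper open.
Joint ranges: [-2.91, 2.91], [-0.82, 2.16], [0.22, 2.67], [-1.22, 4.37], [0.12, 2.79], [-3.08, 3.08]. Speed limits (rad/s): [1.89, 1.89, 2.57, 3.01, 3.01, 3.01].

INTERFACE

Orientations are given as a 3x3 rotation matrix whose columns are the frame's x, y, z axes.
In Python, from plant import arm, viewer gives the robot as it stands.
- The arm moves only by the tool jog_arm, never from a script. Its argument "moves" is a list of rows, each an object with "travel": the shift along the tool's x, y, z in m, a list of three; "angular": the turn, a rotation vector about the tool's x, y, z in degrees, a list of three. In form: [{"travel": [tx, ty, tz], "angular": [rx, ry, rz]}, ...]. A call has 1 to 12 rows; each row shifts and turns the commanded pose from where the row before left it, along the tool's axes as they then stand; what a row does not reach is not made up. A row lasts 1/10 s, in which the tool goes at most 50 mm and 8.59 degrees, less where a joint would pass 70% of its speed; a pose out of reach is approached as far as the arm can. A call with a gripper value outside its range is refused whole. "grip" is the finger opening in m, from 0 to 0.0912, set as the call begins (left out, the last holds). The fingers move at their own pace and stop on an object; "squeeze" is the grip in N (left out, the last holds). Time passes only in rows, so rows that do not move let the fingers close. It gives the time, the measured TCP pose, the force and the opening at its end, in the units of the state.
- arm.read_state(): the state, without advancing time (a new reading comes with each control period).
- viewer.capture(name): name is "scene" or "top"; returns a dict with "frame" (480x640x3 uint8, blue, green, red), "z_map" (480x640 float32, m along the optical axis (not along the pixel's ray), 0 where there is no reading), "K" (3x3 intrinsics, pixels), "k1" (the pictures are not rectified: a ray, as slopes to the right and down, at radius r is drawn at 1 + k1 r^2 times it, then the intrinsics apply), "R" (3x3) and "t" (3): a world point X has camera coordinates R X + t. Camera axes: x right, y down, z forward; pixel columns grow to the right and rows downward; lengths in m; the calibration is good to about 2 mm. A picture is of the moment at which its call begins.
- arm.job_done(): hands the job in, once; it reports no verdict.
The state is a dict: "time_s": time; "qpos": joint angles; "joint_vel": joint speeds; "joint_torque": joint torques, N m; "tool_pos": TCP position; "tcp_rot": TCP orientation; "wrist_force": force on the tool from outside, world axes, zero at the start; "wrist_torque": the same for the moment, N m; "grip_width": finger opening in m.
Only numpy, scipy, OpenCV 4.12 (cv2) and the standard library are available. Lean on these libraries where they do the work, as an engineer would, in place of code of your own. Each camera call takes 0.05 s, during which the arm holds its last target. There are 200 camera calls.

## Working session

There is one attempt and no reset: what is moved stays moved. The work goes in short steps, Python scripts to look and compute and a tool call to move; the robot and the scene stay as the last step left them, time stands still between calls to the robot, and variables do not carry over. Pictures are saved under pics/ and viewed, about 8 in all and at most 12, crops included, and the job is handed in when it is done.

Besides the shell and the picture viewer there is one more tool, called after ">>>" by a JSON object that holds its "fn" and its "kwargs". jog_arm: Moves the arm, as the interface text tells. Its arguments: {"type":"object","properties":{"moves":{"type":"array","items":{"type":"object","properties":{"travel":{"type":"array","items":{"type":"number"}},"angular":{"type":"array","items":{"type":"number"}}}}},"grip":{"type":"number"},"squeeze":{"type":"number"}},"required":["moves"]}

```bash
mkdir -p pics; ls
cat > h.py <<'E'
import numpy as np, cv2, sys
sys.path.insert(0,'.')
from plant import arm, viewer
def cap(n,save=None):
    c=viewer.capture(n)
    if save: cv2.imwrite('pics/'+save,c['frame'])
    np.savez('last_'+n+'.npz',**{k:c[k] for k in c})
    return c
def load(n): return dict(np.load('last_'+n+'.npz'))
def slopes(c,uv):
    K=c['K'];k1=float(c['k1']);uv=np.atleast_2d(uv).astype(float)
    d=np.c_[(uv[:,0]-K[0,2])/K[0,0],(uv[:,1]-K[1,2])/K[1,1]]
    s=d.copy()
    for _ in range(20): s=d/(1+k1*(s**2).sum(1,keepdims=True))
    return s
def onplane(c,uv,z):
    s=slopes(c,uv);R=c['R'];o=-R.T@c['t'];d=np.c_[s,np.ones(len(s))]@R
    return o+d*((z-o[2])/d[:,2])[:,None]
def cloud(c):
    v,u=np.mgrid[:480,:640];s=slopes(c,np.c_[u.ravel(),v.ravel()]);z=c['z_map'].ravel()[:,None]
    P=(np.c_[s,np.ones(len(s))]*z-c['t'])@c['R'];P[z[:,0]==0]=np.nan
    return P.reshape(480,640,3)
def proj(c,X):
    p=np.atleast_2d(X)@c['R'].T+c['t'];s=p[:,:2]/p[:,2:];s=s*(1+float(c['k1'])*(s**2).sum(1,keepdims=True))
    return s*[c['K'][0,0],c['K'][1,1]]+c['K'][:2,2]
E
python3 - <<'E'
from h import *
for n in('scene','top'):
    c=cap(n,n+'0.png'); print(n,-c['R'].T@c['t'],c['R'][2],c['k1'],(c['z_map']>0).mean())
print(arm.read_state())
E
```

```text
pics
scene [ 1.51989276 -0.2312782   1.13388169] [-0.69096467  0.17764017 -0.70072233] -0.11391348097308912 0.9960319010416666
top [ 3.76627207e-01 -9.69873576e-04  1.43600903e+00] [ 0.11650655 -0.00450822 -0.99317969] -0.19506829011641502 0.9960319010416666
{'time_s': 0.1, 'qpos': array([-1.38451715e+00,  4.94116656e-01,  1.34604997e+00,  1.77219668e-06,
        1.30248202e+00, -9.55070267e-02]), 'joint_vel': array([ 0.00060075, -0.00279893, -0.00162219,  0.00046835,  0.00106726,
        0.00029846]), 'joint_torque': array([ 5.03204457e-03, -8.80239201e+01, -3.82542050e+01,  7.12027587e-02,
        4.82655375e-02, -2.60283178e-05]), 'tool_pos': array([ 0.17373586, -0.60004011,  0.22440711]), 'tcp_rot': array([[ 9.60560418e-01,  2.78071295e-01, -1.93893642e-04],
       [ 2.78071344e-01, -9.60559863e-01,  1.03803575e-03],
       [ 1.02401495e-04, -1.05101232e-03, -9.99999442e-01]]), 'wrist_force': array([ 0.30515886,  0.29344134, -0.14137189]), 'wrist_torque': array([-0.04290881,  0.0295128 ,  0.05669718]), 'grip_width': 0.09111415693798663}
```

View pics/scene0.png

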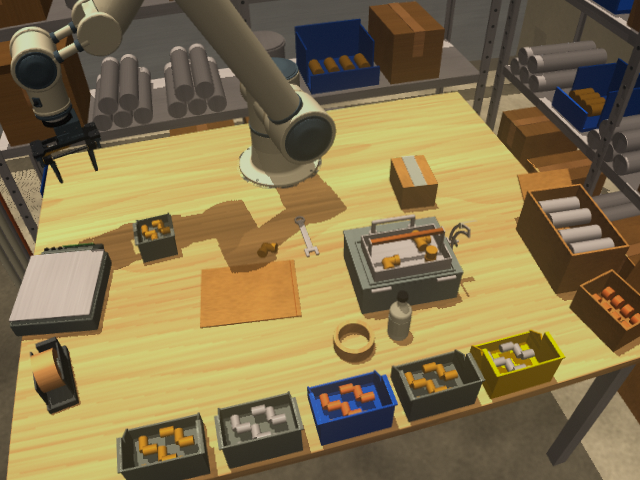

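View pics/top0.png

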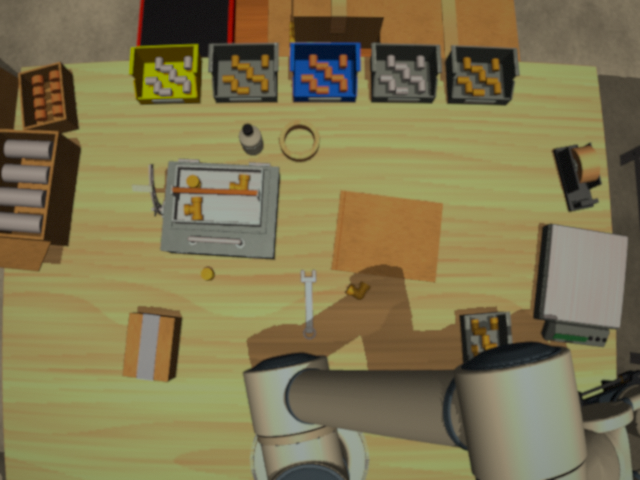

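The scene picture shows the chest with the tray at about (405,260) and the sheet at (250,292). In the top picture the chest is at (220,208), the wooden bar runs (160..260,191), the handle is at (215,241), the stay and tape at (152,190), and the sheet is at (388,237).

Run:
```python
from h import *
c=load('top'); P=cloud(c); f=c['frame']; hsv=cv2.cvtColor(f,cv2.COLOR_BGR2HSV)
def rect(m,z,name):
    n,l,s,_=cv2.connectedComponentsWithStats(m.astype(np.uint8)); k=1+np.argmax(s[1:,4]); v,u=np.where(l==k)
    X=onplane(c,np.c_[u,v],z)[:,:2]; r=cv2.minAreaRect((X*1000).astype(np.float32)); print(name,s[k],r,'zmed',np.nanmedian(P[l==k][:,2])); return r
win=lambda u0,u1,v0,v1:(np.add.outer(np.zeros(480),np.arange(640))>=u0)&(np.add.outer(np.zeros(480),np.arange(640))<=u1)&(np.add.outer(np.arange(480),np.zeros(640))>=v0)&(np.add.outer(np.arange(480),np.zeros(640))<=v1)
print(hsv[230,390],hsv[191,215],hsv[300,260],hsv[241,215],hsv[188,140])
H,S,V=[hsv[...,i].astype(int) for i in range(3)]
Z=P[...,2]
rect(win(320,455,180,300)&(H<16)&(S>110)&(V>90),.004,'sheet')
rect(win(150,290,150,270)&(Z>.092)&(Z<.115),.102,'lid')
rect(win(150,290,150,270)&(Z>.085),.102,'chestall')
rect(win(155,270,180,200)&(Z>.163)&(Z<.19),.182,'bar')
rect(win(180,250,230,250)&(Z>.13),.15,'handle')
m=win(125,168,155,225)&(Z>.05)
v,u=np.where(m)
for q in zip(u[::6],v[::6],P[m][::6].round(3).tolist(),hsv[m][::6].tolist()): print(*q)
cv2.imwrite('pics/crop.png',cv2.resize(f[150:270,120:290],None,fx=4.4,fy=4.4,interpolation=cv2.INTER_CUBIC))
```

```text
[ 16 161 162] [ 13 198 152] [ 27 105 160] [ 19  25 144] [ 34  44 161]
sheet [335 212   9  57 101] ((541.7091064453125, -77.58451843261719), (5.921346187591553, 140.77000427246094), 82.73184967041016) zmed 0.0056136329520650495
lid [ 157  158  123  100 4915] ((609.7140502929688, 213.38470458984375), (281.2592468261719, 222.16180419921875), 86.5633773803711) zmed 0.10362762267584574
chestall [  150   158   130   100 10611] ((610.1251220703125, 226.848388671875), (308.209716796875, 222.9004669189453), 86.54328918457031) zmed 0.10632208462803282
bar [171 185  89  14 552] ((628.7122192382812, 204.89840698242188), (196.97409057617188, 22.482826232910156), 87.65172576904297) zmed 0.18265861558325844
handle [188 236  54   9 287] ((525.6243286132812, 208.393798828125), (119.96782684326172, 12.55118465423584), 86.38630676269531) zmed 0.14561303894868308
151 164 [0.689, 0.346, 0.197] [26, 77, 109]
152 165 [0.686, 0.344, 0.198] [26, 74, 83]
168 166 [0.707, 0.331, 0.104] [28, 55, 126]
149 168 [0.676, 0.346, 0.212] [20, 56, 147]
150 169 [0.675, 0.345, 0.206] [16, 39, 123]
151 170 [0.676, 0.347, 0.
[... 3967 characters left out ...]
]
167 213 [0.595, 0.33, 0.1] [41, 24, 115]
160 214 [0.592, 0.347, 0.101] [22, 88, 98]
166 214 [0.592, 0.332, 0.103] [44, 24, 116]
162 215 [0.593, 0.347, 0.082] [24, 42, 114]
168 215 [0.589, 0.327, 0.103] [41, 24, 116]
165 216 [0.586, 0.333, 0.106] [38, 24, 115]
164 217 [0.584, 0.336, 0.104] [38, 24, 117]
163 218 [0.582, 0.339, 0.103] [30, 43, 120]
162 219 [0.58, 0.341, 0.103] [25, 81, 139]
162 220 [0.578, 0.342, 0.097] [26, 83, 139]
168 220 [0.577, 0.326, 0.103] [44, 24, 117]
167 221 [0.575, 0.329, 0.103] [39, 22, 116]
166 222 [0.573, 0.331, 0.104] [42, 22, 117]
165 223 [0.571, 0.335, 0.097] [39, 22, 116]
164 224 [0.568, 0.336, 0.103] [38, 26, 117]
163 225 [0.566, 0.339, 0.101] [34, 36, 120]
```

View pics/crop.png

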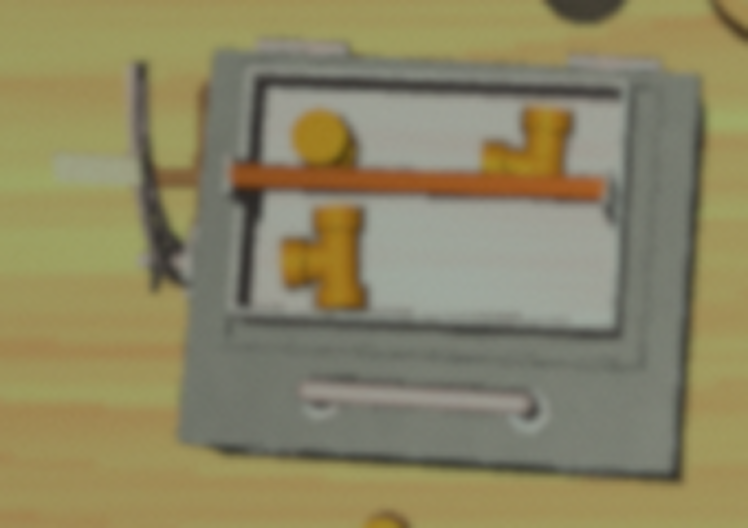

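The crop shows the tray bar at about (230..605, 180), the handle at (420,397), the three fittings clear of the bar, and the tape flag at (95,168). I'll refine the sheet, bar and mark.

Run:
```python
from h import *
c=load('top'); P=cloud(c); hsv=cv2.cvtColor(c['frame'],cv2.COLOR_BGR2HSV); Z=P[...,2]
H,S,V=[hsv[...,i].astype(int) for i in range(3)]
vv,uu=np.mgrid[:480,:640]; win=lambda a,b,d,e:(uu>=a)&(uu<=b)&(vv>=d)&(vv<=e)
def rect(m,z):
    n,l,s,_=cv2.connectedComponentsWithStats(m.astype(np.uint8)); k=1+np.argmax(s[1:,4]); v,u=np.where(l==k)
    r=cv2.minAreaRect((onplane(c,np.c_[u,v],z)[:,:2]*1000).astype(np.float32)); print(s[k],r,np.nanmedian(Z[l==k])); return r
rect(win(322,455,180,300)&(H<20)&(S>133),.004)
m=win(165,268,180,200)&(H<15)&(S>185)&(Z>.16); r=rect(m,.182)
r=rect(win(180,250,230,250)&(Z>.13)&(Z<.16),.144)
yaw=np.radians(r[2]-90); ex=np.array([np.cos(yaw),np.sin(yaw)]); ey=np.array([-ex[1],ex[0]])
h=np.array(r[0])/1000; hinge=h+.185*ex; print('yaw',yaw,'hinge',hinge)
# check lid edges
q=P[win(168,290,155,270)&(Z>.094)&(Z<.112)]; d=q[:,:2]-hinge; print('lid x',np.percentile(d@ex,[0.5,99.5]),'y',np.percentile(d@ey,[.5,99.5]))
q=P[win(134,149,184,192)&(Z>.17)&(Z<.205)]; a=-((q[:,:2]-hinge)@ex); b=q[:,2]-.092
print('flag',len(q),np.degrees(0),np.median(np.arctan2(b,a)),np.percentile(np.arctan2(b,a),[3,97]),np.median(np.hypot(a,b)))
print('chest',h+.08*ex)
```

```text
[ 331  191  112  110 9669] ((516.8156127929688, -193.41934204101562), (263.7597351074219, 271.049560546875), 83.25155639648438) 0.005099721346033056
[174 188  81   6 226] ((630.7800903320312, 206.75540161132812), (178.13900756835938, 9.896821022033691), 88.5108413696289) 0.18367559236044934
[188 236  54   9 287] ((526.3194580078125, 209.37060546875), (120.52758026123047, 12.609807014465332), 86.38629913330078) 0.14561303894868308
yaw -0.06307097830607408 hinge [0.71095162 0.19771021]
lid x [-0.21218881  0.00653716] y [-0.13045043  0.12834179]
flag 109 0.0 0.871676252167157 [0.7970871  0.92698138] 0.13172500458015796
chest [0.60616039 0.20432827]
```

>>> {"fn": "jog_arm", "kwargs": {"moves": [{"travel":[0,0,-0.01],"angular":[0,0,-5.85]},{"travel":[0,0,-0.01],"angular":[0,0,-5.85]},{"travel":[0,0,-0.01],"angular":[0,0,-5.85]},{"travel":[0,0,-0.01],"angular":[0,0,-5.85]},{"travel":[0,0,-0.01],"angular":[0,0,-5.85]},{"travel":[0,0,-0.01],"angular":[0,0,-5.85]},{"travel":[0,0,-0.01],"angular":[0,0,-5.85]},{"travel":[0,0,-0.01],"angular":[0,0,-5.85]},{"travel":[0,0,-0.01],"angular":[0,0,-5.85]},{"travel":[0,0,-0.01],"angular":[0,0,-5.85]},{"travel":[0,0,-0.01],"angular":[0,0,-5.85]},{"travel":[0,0,-0.01],"angular":[0,0,-5.85]}], "grip": 0.0912}}

```text
time_s: 1.3
tool_pos: [0.1737, -0.6002, 0.3449]
tcp_rot: [[0.06, 0.998, -0.0], [0.998, -0.06, 0.001], [0.001, -0.0, -1.0]]
wrist_force: [-0.5, -0.2, 0.2]
grip_width: 0.0911
```

>>> {"fn": "jog_arm", "kwargs": {"moves": [{"travel":[0.03467,0.01696,0]},{"travel":[0.03467,0.01696,0]},{"travel":[0.03467,0.01696,0]},{"travel":[0.03467,0.01696,0]},{"travel":[0.03467,0.01696,0]},{"travel":[0.03467,0.01696,0]},{"travel":[0.03467,0.01696,0]},{"travel":[0.03467,0.01696,0]},{"travel":[0.03467,0.01696,0]},{"travel":[0.03467,0.01696,0]},{"travel":[0.03467,0.01696,0]},{"travel":[0.03467,0.01696,0]}]}}

```text
$.moves[0]: bad value
```

>>> {"fn": "jog_arm", "kwargs": {"moves": [{"travel":[0.03467,0.01696,0]},{"travel":[0.03467,0.01696,0]},{"travel":[0.03467,0.01696,0]},{"travel":[0.03467,0.01696,0]},{"travel":[0.03467,0.01696,0]},{"travel":[0.03467,0.01696,0]},{"travel":[0.03467,0.01696,0]},{"travel":[0.03467,0.01696,0]},{"travel":[0.03467,0.01696,0]},{"travel":[0.03467,0.01696,0]},{"travel":[0.03467,0.01696,0]},{"travel":[0.03467,0.01696,0]}]}}

```text
$.moves[0]: bad value
```

Both keys are needed.

>>> {"fn": "jog_arm", "kwargs": {"moves": [{"travel":[0.0347,0.017,0],"angular":[0,0,0]},{"travel":[0.0347,0.017,0],"angular":[0,0,0]},{"travel":[0.0347,0.017,0],"angular":[0,0,0]},{"travel":[0.0347,0.017,0],"angular":[0,0,0]},{"travel":[0.0347,0.017,0],"angular":[0,0,0]},{"travel":[0.0347,0.017,0],"angular":[0,0,0]},{"travel":[0.0347,0.017,0],"angular":[0,0,0]},{"travel":[0.0347,0.017,0],"angular":[0,0,0]},{"travel":[0.0347,0.017,0],"angular":[0,0,0]},{"travel":[0.0347,0.017,0],"angular":[0,0,0]},{"travel":[0.0347,0.017,0],"angular":[0,0,0]},{"travel":[0.0347,0.017,0],"angular":[0,0,0]}]}}

```text
time_s: 2.5
tool_pos: [0.4043, -0.1962, 0.3448]
tcp_rot: [[0.064, 0.998, -0.0], [0.998, -0.064, 0.0], [0.0, -0.0, -1.0]]
wrist_force: [0.8, -0.5, -0.4]
grip_width: 0.0913
```

>>> {"fn": "jog_arm", "kwargs": {"moves": [{"travel":[0.0347,0.017,0],"angular":[0,0,0]},{"travel":[0.0347,0.017,0],"angular":[0,0,0]},{"travel":[0.0347,0.017,0],"angular":[0,0,0]},{"travel":[0.0347,0.017,0],"angular":[0,0,0]},{"travel":[0.0347,0.017,0],"angular":[0,0,0]},{"travel":[0.0347,0.017,0],"angular":[0,0,0]},{"travel":[0.0347,0.017,0],"angular":[0,0,0]},{"travel":[0.0347,0.017,0],"angular":[0,0,0]},{"travel":[0.0347,0.017,0],"angular":[0,0,0]},{"travel":[0.0347,0.017,0],"angular":[0,0,0]},{"travel":[0.0347,0.017,0],"angular":[0,0,0]},{"travel":[0,0,0],"angular":[0,0,0]}]}}

```text
time_s: 3.7
tool_pos: [0.616, 0.1748, 0.3437]
tcp_rot: [[0.061, 0.998, -0.001], [0.998, -0.061, 0.001], [0.001, -0.001, -1.0]]
wrist_force: [-2.4, -1.0, -1.0]
grip_width: 0.091
```

>>> {"fn": "jog_arm", "kwargs": {"moves": [{"travel":[0.032,0.012,0],"angular":[0,0,-1.3]},{"travel":[0,0,0.016],"angular":[0,0,0]},{"travel":[0,0,0.016],"angular":[0,0,0]},{"travel":[0,0,0.016],"angular":[0,0,0]},{"travel":[0,0,0.016],"angular":[0,0,0]},{"travel":[0,0,0.016],"angular":[0,0,0]},{"travel":[0,0,0.016],"angular":[0,0,0]},{"travel":[0,0,0.01],"angular":[0,0,0]},{"travel":[0,0,0.01],"angular":[0,0,0]},{"travel":[0,0,0],"angular":[0,0,0]}]}}

```text
time_s: 4.7
tool_pos: [0.6283, 0.2021, 0.2277]
tcp_rot: [[0.041, 0.999, -0.002], [0.999, -0.041, -0.0], [-0.001, -0.002, -1.0]]
wrist_force: [-0.4, -0.2, 0.0]
grip_width: 0.0912
```

Run:
```python
from h import *
c=cap('scene','s1.png'); s=arm.read_state(); print(s['tool_pos'],s['time_s'])
f=c['frame']; cv2.imwrite('pics/s1c.png',cv2.resize(f[170:320,320:490],None,fx=3.9,fy=3.9,interpolation=cv2.INTER_CUBIC))
g=s['tool_pos']; print(proj(c,[[g[0],g[1],.182],[.630,.206,.176]]))
```

```text
[0.62870419 0.20224611 0.22864789] 4.75
[[405.25191109 234.94523012]
 [406.64164505 236.73516238]]
```

View pics/s1c.png

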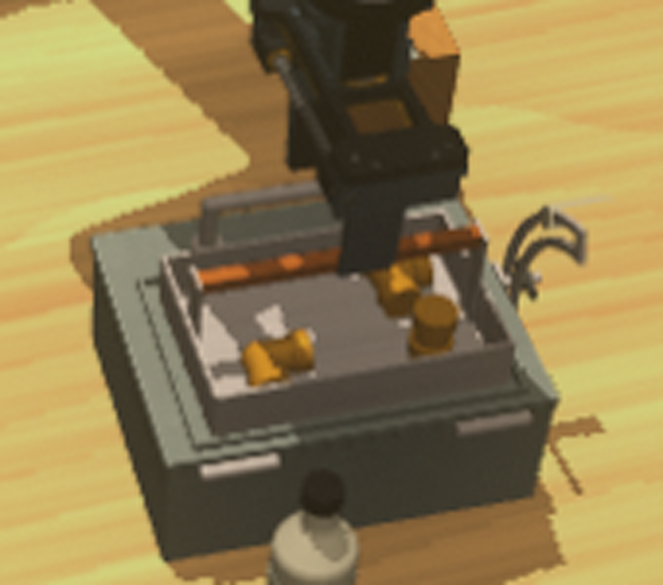

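The fingers straddle the bar (bar at about (340,255) in the crop), so I can go down and grip.

>>> {"fn": "jog_arm", "kwargs": {"moves": [{"travel":[0.003,0.001,0.012],"angular":[0,0,0]},{"travel":[0,0,0.012],"angular":[0,0,0]},{"travel":[0,0,0.012],"angular":[0,0,0]},{"travel":[0,0,0.012],"angular":[0,0,0]},{"travel":[0,0,0.008],"angular":[0,0,0]},{"travel":[0,0,0.004],"angular":[0,0,0]},{"travel":[0,0,0],"angular":[0,0,0]}]}}

```text
time_s: 5.45
tool_pos: [0.6298, 0.2053, 0.1683]
tcp_rot: [[0.041, 0.999, -0.001], [0.999, -0.041, -0.0], [-0.0, -0.001, -1.0]]
wrist_force: [0.8, 0.8, -0.2]
grip_width: 0.0913
```

>>> {"fn": "jog_arm", "kwargs": {"moves": [{"travel":[0,0,0],"angular":[0,0,0]},{"travel":[0,0,0],"angular":[0,0,0]},{"travel":[0,0,0],"angular":[0,0,0]},{"travel":[0,0,0],"angular":[0,0,0]},{"travel":[0,0,0],"angular":[0,0,0]},{"travel":[0,0,0],"angular":[0,0,0]},{"travel":[0,0,0],"angular":[0,0,0]},{"travel":[0,0,0],"angular":[0,0,0]}], "grip": 0, "squeeze": 45}}

```text
time_s: 6.25
tool_pos: [0.63, 0.2053, 0.1689]
tcp_rot: [[0.041, 0.999, -0.0], [0.999, -0.041, 0.0], [0.0, -0.0, -1.0]]
wrist_force: [0.2, -0.0, -0.6]
grip_width: 0.0305
```

>>> {"fn": "jog_arm", "kwargs": {"moves": [{"travel":[0,0,0],"angular":[0,0,0]},{"travel":[0,0,0],"angular":[0,0,0]},{"travel":[0,0,0],"angular":[0,0,0]},{"travel":[0,0,0],"angular":[0,0,0]},{"travel":[0,0,0],"angular":[0,0,0]}]}}

```text
time_s: 6.75
tool_pos: [0.6297, 0.2053, 0.1689]
tcp_rot: [[0.041, 0.999, -0.001], [0.999, -0.041, -0.0], [-0.0, -0.001, -1.0]]
wrist_force: [-3.5, -0.5, 1.7]
grip_width: 0.0112
```

Run:
```python
from h import *
s=arm.read_state(); print(s['grip_width'],s['wrist_force'])
c=cap('top'); hsv=cv2.cvtColor(c['frame'],cv2.COLOR_BGR2HSV)
H,S,V=[hsv[...,i].astype(int) for i in range(3)]
P=cloud(c)
m=np.zeros((480,640),np.uint8); m[180:300,322:455]=((H<20)&(S>133)&(P[...,2]<.02))[180:300,322:455]
m=cv2.morphologyEx(m,cv2.MORPH_OPEN,np.ones((25,25),np.uint8))
v,u=np.where(m); print(cv2.minAreaRect((onplane(c,np.c_[u,v],.004)[:,:2]*1000).astype(np.float32)), u.min(),u.max(),v.min(),v.max())
cv2.imwrite('pics/m.png',m*255)
```

```text
0.011223186371105195 [-3.52969426 -0.52454487  1.68576095]
((539.61767578125, -227.30226135253906), (208.16622924804688, 165.62237548828125), 89.74221801757812) 358 440 208 274
```

Run:
```python
from h import *
c=load('top')
X=onplane(c,[[342,191],[442,203],[437,281],[332,269]],.004)[:,:2]; print(X, [np.linalg.norm(X[i]-X[i-1]) for i in range(4)], X.mean(0))
f=cv2.imread('pics/top0.png'); hsv=cv2.cvtColor(f,cv2.COLOR_BGR2HSV).astype(int)
m=((hsv[...,0]<20)&(hsv[...,1]>133)).astype(np.uint8); m[:180]=0;m[300:]=0;m[:,:322]=0;m[:,455:]=0
m=cv2.morphologyEx(cv2.morphologyEx(m,cv2.MORPH_CLOSE,np.ones((5,5))),cv2.MORPH_OPEN,np.ones((19,19),np.uint8))
n,l,s,_=cv2.connectedComponentsWithStats(m);k=1+np.argmax(s[1:,4]);v,u=np.where(l==k)
print(s[k],cv2.minAreaRect((onplane(c,np.c_[u,v],.004)[:,:2]*1000).astype(np.float32)))
```

```text
[[ 0.66460415 -0.08516896]
 [ 0.6347411  -0.33731851]
 [ 0.43888354 -0.31922603]
 [ 0.46974554 -0.05894395]] [np.float64(0.19661543206599402), np.float64(0.2539117902776654), np.float64(0.19669144100076336), np.float64(0.26210536320079275)] [ 0.55199358 -0.20016436]
[ 333  193  108  107 9444] ((520.233154296875, -194.363525390625), (262.44769287109375, 265.0329284667969), 83.6597900390625)
```

>>> {"fn": "jog_arm", "kwargs": {"moves": [{"travel":[0,0,-0.002],"angular":[0,0,0]},{"travel":[0,0,-0.004],"angular":[0,0,0]},{"travel":[0,0,-0.008],"angular":[0,0,0]},{"travel":[0,0,-0.01],"angular":[0,0,0]},{"travel":[0,0,-0.012],"angular":[0,0,0]},{"travel":[0,0,-0.012],"angular":[0,0,0]},{"travel":[0,0,-0.012],"angular":[0,0,0]},{"travel":[0,0,-0.01],"angular":[0,0,0]},{"travel":[0,0,-0.008],"angular":[0,0,0]},{"travel":[0,0,-0.004],"angular":[0,0,0]},{"travel":[0,0,0],"angular":[0,0,0]}]}}

```text
time_s: 7.9
tool_pos: [0.6302, 0.2054, 0.2514]
tcp_rot: [[0.041, 0.999, 0.001], [0.999, -0.041, 0.0], [0.0, 0.001, -1.0]]
wrist_force: [-0.8, 0.9, -4.4]
grip_width: 0.0121
```

Run:
```python
from h import *
c=cap('scene'); s=arm.read_state(); print(s['tool_pos'],s['wrist_force'],s['wrist_torque'])
f=c['frame']; cv2.imwrite('pics/s2c.png',cv2.resize(f[150:320,320:490],None,fx=3.5,fy=3.5,interpolation=cv2.INTER_CUBIC))
```

```text
[0.62996158 0.20534623 0.2508368 ] [ 0.48030596  1.51737409 -5.74853284] [-0.07934587 -0.02911881  0.0124555 ]
```

View pics/s2c.png

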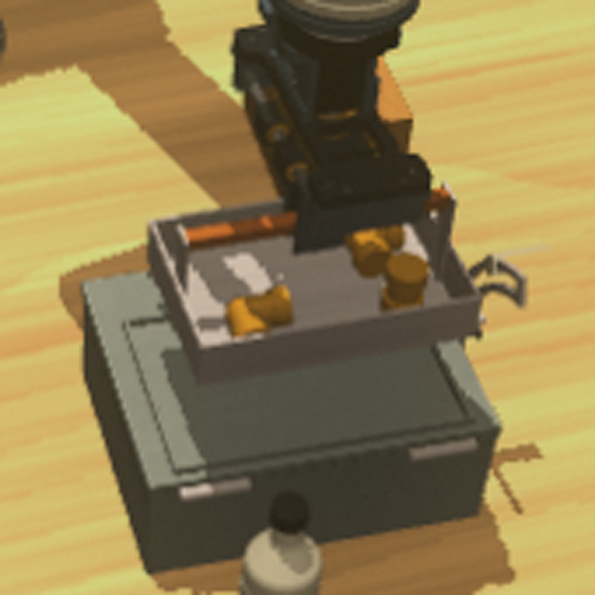

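The tray hangs level in the crop, with all three fittings in it, and the lid is shut and clear.

>>> {"fn": "jog_arm", "kwargs": {"moves": [{"travel":[-0.004,-0.0006,0],"angular":[0,0,0]},{"travel":[-0.008,-0.0012,0],"angular":[0,0,0]},{"travel":[-0.014,-0.0021,0],"angular":[0,0,0]},{"travel":[-0.018,-0.0027,0],"angular":[0,0,0]},{"travel":[-0.02,-0.003,0],"angular":[0,0,0]},{"travel":[-0.02,-0.003,0],"angular":[0,0,0]},{"travel":[-0.02,-0.003,0],"angular":[0,0,0]},{"travel":[-0.02,-0.003,0],"angular":[0,0,0]},{"travel":[-0.02,-0.003,0],"angular":[0,0,0]},{"travel":[-0.02,-0.003,0],"angular":[0,0,0]},{"travel":[-0.02,-0.003,0],"angular":[0,0,0]},{"travel":[-0.02,-0.003,0],"angular":[0,0,0]}]}}

```text
time_s: 9.15
tool_pos: [0.5902, 0.0006, 0.251]
tcp_rot: [[0.042, 0.999, 0.0], [0.999, -0.042, -0.0], [-0.0, 0.0, -1.0]]
wrist_force: [0.2, -0.3, -6.7]
grip_width: 0.0118
```

>>> {"fn": "jog_arm", "kwargs": {"moves": [{"travel":[-0.02,-0.003,0],"angular":[0,0,0]},{"travel":[-0.02,-0.003,0],"angular":[0,0,0]},{"travel":[-0.02,-0.003,0],"angular":[0,0,0]},{"travel":[-0.02,-0.003,0],"angular":[0,0,0]},{"travel":[-0.02,-0.003,0],"angular":[0,0,0]},{"travel":[-0.02,-0.003,0],"angular":[0,0,0]},{"travel":[-0.02,-0.003,0],"angular":[0,0,0]},{"travel":[-0.02,-0.003,0],"angular":[0,0,0]},{"travel":[-0.018,-0.0027,0],"angular":[0,0,0]},{"travel":[-0.014,-0.0021,0],"angular":[0,0,0]},{"travel":[-0.008,-0.0012,0],"angular":[0,0,0]},{"travel":[-0.004,-0.0006,0],"angular":[0,0,0]}]}}

```text
time_s: 10.35
tool_pos: [0.5517, -0.2006, 0.2509]
tcp_rot: [[0.042, 0.999, 0.0], [0.999, -0.042, 0.0], [0.0, 0.0, -1.0]]
wrist_force: [0.3, 0.3, -6.0]
grip_width: 0.0121
```

>>> {"fn": "jog_arm", "kwargs": {"moves": [{"travel":[0,0,0],"angular":[0,0,1]},{"travel":[0,0,0],"angular":[0,0,1.1]},{"travel":[0,0,0],"angular":[0,0,1]},{"travel":[0,0,0],"angular":[0,0,1]},{"travel":[0,0,0],"angular":[0,0,0]},{"travel":[0,0,0],"angular":[0,0,0]}]}}

```text
time_s: 10.95
tool_pos: [0.5522, -0.1996, 0.2509]
tcp_rot: [[0.112, 0.994, 0.0], [0.994, -0.112, 0.0], [0.0, 0.0, -1.0]]
wrist_force: [-0.4, -0.8, -5.9]
grip_width: 0.0115
```

Run:
```python
from h import *
s=arm.read_state(); print(s['tool_pos'],s['tcp_rot'][:,0],s['wrist_force'],s['wrist_torque'],s['time_s'])
```

```text
[ 0.55216131 -0.1996382   0.25093514] [1.12019524e-01 9.93706006e-01 1.70967091e-05] [-0.36407092 -0.79583088 -5.88855421] [-0.05877728 -0.06116578 -0.02042097] 10.95
```

>>> {"fn": "jog_arm", "kwargs": {"moves": [{"travel":[0,0,0.006],"angular":[0,0,0]},{"travel":[0,0,0.014],"angular":[0,0,0]},{"travel":[0,0,0.02],"angular":[0,0,0]},{"travel":[0,0,0.02],"angular":[0,0,0]},{"travel":[0,0,0.02],"angular":[0,0,0]},{"travel":[0,0,0.02],"angular":[0,0,0]},{"travel":[0,0,0.02],"angular":[0,0,0]},{"travel":[0,0,0.02],"angular":[0,0,0]},{"travel":[0,0,0.014],"angular":[0,0,0]},{"travel":[0,0,0.01],"angular":[0,0,0]},{"travel":[0,0,0.006],"angular":[0,0,0]},{"travel":[0,0,0],"angular":[0,0,0]}]}}

```text
time_s: 12.15
tool_pos: [0.5519, -0.1997, 0.0804]
tcp_rot: [[0.112, 0.994, -0.001], [0.994, -0.112, 0.0], [0.0, -0.001, -1.0]]
wrist_force: [-0.1, -0.2, -4.8]
grip_width: 0.0117
```

>>> {"fn": "jog_arm", "kwargs": {"moves": [{"travel":[0,0,0.002],"angular":[0,0,0]},{"travel":[0,0,0.002],"angular":[0,0,0]},{"travel":[0,0,0.002],"angular":[0,0,0]},{"travel":[0,0,0.002],"angular":[0,0,0]},{"travel":[0,0,0.002],"angular":[0,0,0]},{"travel":[0,0,0],"angular":[0,0,0]},{"travel":[0,0,0],"angular":[0,0,0]}]}}

```text
time_s: 12.85
tool_pos: [0.5521, -0.1998, 0.0709]
tcp_rot: [[0.112, 0.994, 0.0], [0.994, -0.112, -0.0], [-0.0, 0.0, -1.0]]
wrist_force: [0.1, -0.3, -4.8]
grip_width: 0.0114
```

>>> {"fn": "jog_arm", "kwargs": {"moves": [{"travel":[0,0,0.001],"angular":[0,0,0]},{"travel":[0,0,0.001],"angular":[0,0,0]},{"travel":[0,0,0],"angular":[0,0,0]},{"travel":[0,0,0],"angular":[0,0,0]}]}}

```text
time_s: 13.25
tool_pos: [0.5522, -0.1999, 0.0708]
tcp_rot: [[0.112, 0.994, 0.001], [0.994, -0.112, -0.001], [-0.0, 0.001, -1.0]]
wrist_force: [-9.4, 4.4, 30.5]
grip_width: 0.0117
```

>>> {"fn": "jog_arm", "kwargs": {"moves": [{"travel":[0,0,-0.001],"angular":[0,0,0]},{"travel":[0,0,-0.0005],"angular":[0,0,0]},{"travel":[0,0,0],"angular":[0,0,0]}]}}

```text
time_s: 13.55
tool_pos: [0.5522, -0.1999, 0.0708]
tcp_rot: [[0.112, 0.994, 0.0], [0.994, -0.112, -0.0], [-0.0, 0.0, -1.0]]
wrist_force: [-3.6, 1.9, 10.7]
grip_width: 0.012
```

>>> {"fn": "jog_arm", "kwargs": {"moves": [{"travel":[0,0,0],"angular":[0,0,0]},{"travel":[0,0,0],"angular":[0,0,0]},{"travel":[0,0,0],"angular":[0,0,0]},{"travel":[0,0,0],"angular":[0,0,0]},{"travel":[0,0,0],"angular":[0,0,0]},{"travel":[0,0,0],"angular":[0,0,0]},{"travel":[0,0,0],"angular":[0,0,0]}], "grip": 0.06}}

```text
time_s: 14.25
tool_pos: [0.5521, -0.1998, 0.0704]
tcp_rot: [[0.112, 0.994, 0.0], [0.994, -0.112, 0.0], [0.0, 0.0, -1.0]]
wrist_force: [0.4, -0.3, -0.3]
grip_width: 0.0597
```

>>> {"fn": "jog_arm", "kwargs": {"moves": [{"travel":[0,0,-0.008],"angular":[0,0,0]},{"travel":[0,0,-0.02],"angular":[0,0,0]},{"travel":[0,0,-0.025],"angular":[0,0,0]},{"travel":[0,0,-0.03],"angular":[0,0,0]},{"travel":[0,0,-0.03],"angular":[0,0,0]},{"travel":[0,0,-0.03],"angular":[0,0,0]},{"travel":[0,0,-0.03],"angular":[0,0,0]},{"travel":[0,0,-0.02],"angular":[0,0,0]},{"travel":[0,0,0],"angular":[0,0,0]}]}}

```text
time_s: 15.15
tool_pos: [0.5532, -0.2003, 0.267]
tcp_rot: [[0.112, 0.994, 0.005], [0.994, -0.112, -0.002], [-0.002, 0.005, -1.0]]
wrist_force: [0.0, -1.1, 0.3]
grip_width: 0.0599
```

Run:
```python
from h import *
s=arm.read_state(); print(s['tool_pos'],s['tcp_rot'][:,0],s['wrist_force'],s['time_s'],s['grip_width'])
c=cap('scene'); f=c['frame']; cv2.imwrite('pics/s3.png',cv2.resize(f[130:380,180:480],None,fx=2.4,fy=2.4,interpolation=cv2.INTER_CUBIC))
```

```text
[ 0.55323947 -0.20033122  0.26700091] [ 0.11236504  0.99366541 -0.00177407] [ 0.04754051 -1.06625478  0.30366062] 15.15 0.0599070858107168
```

View pics/s3.png

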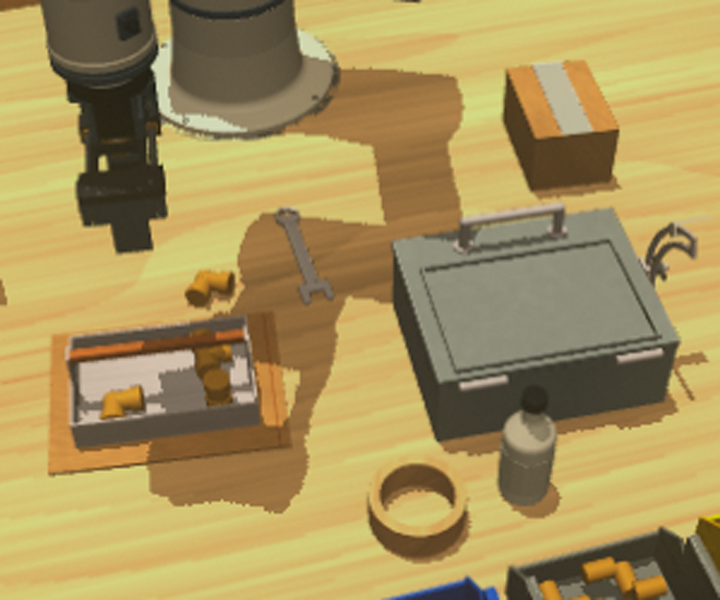

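The crop shows the tray standing flat on the sheet (tray about (70..258, 320..445)) with all three fittings in it, the lid shut, and the other things undisturbed. On to the handle.

>>> {"fn": "jog_arm", "kwargs": {"moves": [{"travel":[0.015,-0.0027,0],"angular":[0,0,0]},{"travel":[0.03,-0.0054,0],"angular":[0,0,-0.5]},{"travel":[0.04,-0.0072,0],"angular":[0,0,-0.5]},{"travel":[0.04,-0.0072,0],"angular":[0,0,-0.5]},{"travel":[0.04,-0.0072,0],"angular":[0,0,-0.5]},{"travel":[0.04,-0.0072,0],"angular":[0,0,-0.5]},{"travel":[0.04,-0.0072,0],"angular":[0,0,-0.3]},{"travel":[0.04,-0.0072,0],"angular":[0,0,0]},{"travel":[0.04,-0.0072,0],"angular":[0,0,0]},{"travel":[0.04,-0.0072,0],"angular":[0,0,0]},{"travel":[0.03,-0.0054,0],"angular":[0,0,0]},{"travel":[0,0,0],"angular":[0,0,0]}]}}

```text
time_s: 16.4
tool_pos: [0.5113, 0.2032, 0.2624]
tcp_rot: [[0.06, 0.998, -0.002], [0.998, -0.06, 0.0], [0.0, -0.002, -1.0]]
wrist_force: [-0.2, 0.1, -0.2]
grip_width: 0.0598
```

Run:
```python
from h import *
s=arm.read_state(); print(s['tool_pos'],s['tcp_rot'],s['time_s'])
c=cap('top'); P=cloud(c); Z=P[...,2]
m=np.zeros(Z.shape,bool); m[180:300,320:460]=True
q=P[m&(Z>.075)&(Z<.1)]; print('bar',cv2.minAreaRect((q[:,:2]*1000).astype(np.float32)))
q=P[m&(Z>.03)&(Z<.052)]; print('walls/fit',cv2.minAreaRect((q[:,:2]*1000).astype(np.float32)))
hsv=cv2.cvtColor(c['frame'],cv2.COLOR_BGR2HSV)
cv2.imwrite('pics/t4.png',cv2.resize(c['frame'][140:310,120:460],None,fx=2.3,fy=2.3,interpolation=cv2.INTER_CUBIC))
```

```text
[0.51130651 0.20324962 0.26240002] [[ 6.02292286e-02  9.98182584e-01 -1.99246942e-03]
 [ 9.98184526e-01 -6.02284998e-02  4.23869126e-04]
 [ 3.03095335e-04 -2.01438146e-03 -9.99997925e-01]] 16.4
bar ((556.7989501953125, -198.28720092773438), (194.26629638671875, 19.24884796142578), 83.57585144042969)
walls/fit ((513.2724609375, -193.71157836914062), (200.81532287597656, 220.96340942382812), 83.6468276977539)
```

View pics/t4.png

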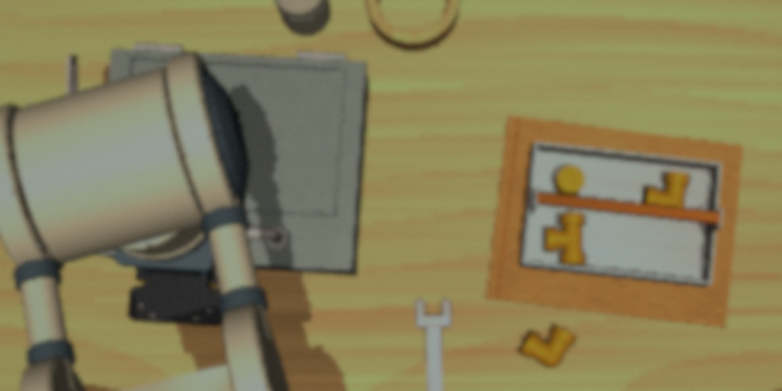

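The tray is centred on the sheet with the fittings in it (bar centre measured at (.557,-.198)). Now the handle grasp.

>>> {"fn": "jog_arm", "kwargs": {"moves": [{"travel":[0.0067,0.0144,0],"angular":[0,0,0]},{"travel":[0,0,0.01],"angular":[0,0,0]},{"travel":[0,0,0.02],"angular":[0,0,0]},{"travel":[0,0,0.02],"angular":[0,0,0]},{"travel":[0,0,0.02],"angular":[0,0,0]},{"travel":[0,0,0.02],"angular":[0,0,0]},{"travel":[0,0,0.015],"angular":[0,0,0]},{"travel":[0,0,0.01],"angular":[0,0,0]},{"travel":[0,0,0.008],"angular":[0,0,0]},{"travel":[0,0,0.005],"angular":[0,0,0]},{"travel":[0,0,0],"angular":[0,0,0]},{"travel":[0,0,0],"angular":[0,0,0]}]}}

```text
time_s: 17.65
tool_pos: [0.5281, 0.2054, 0.1358]
tcp_rot: [[0.064, 0.998, 0.001], [0.998, -0.064, 0.0], [0.0, 0.001, -1.0]]
wrist_force: [0.7, -0.6, 0.9]
grip_width: 0.0599
```

>>> {"fn": "jog_arm", "kwargs": {"moves": [{"travel":[0,0,0],"angular":[0,0,0]},{"travel":[0,0,0],"angular":[0,0,0]},{"travel":[0,0,0],"angular":[0,0,0]},{"travel":[0,0,0],"angular":[0,0,0]},{"travel":[0,0,0],"angular":[0,0,0]},{"travel":[0,0,0],"angular":[0,0,0]},{"travel":[0,0,0],"angular":[0,0,0]},{"travel":[0,0,0],"angular":[0,0,0]},{"travel":[0,0,0],"angular":[0,0,0]}], "grip": 0, "squeeze": 40}}

```text
time_s: 18.55
tool_pos: [0.5229, 0.2055, 0.1349]
tcp_rot: [[0.064, 0.998, -0.009], [0.998, -0.064, -0.001], [-0.001, -0.009, -1.0]]
wrist_force: [-27.5, 4.9, 19.9]
grip_width: 0.0111
```

>>> {"fn": "jog_arm", "kwargs": {"moves": [{"travel":[0,-0.0025,0],"angular":[0,0,0]},{"travel":[0,-0.0025,0],"angular":[0,0,0]},{"travel":[0,0,0],"angular":[0,0,0]}]}}

```text
time_s: 18.85
tool_pos: [0.5228, 0.2055, 0.1352]
tcp_rot: [[0.064, 0.998, -0.0], [0.998, -0.064, -0.0], [-0.0, -0.0, -1.0]]
wrist_force: [0.6, -1.6, -6.3]
grip_width: 0.0112
```

Run:
```python
from h import *
r=np.hypot(.185,.048);p=np.arctan2(48,185)
st=[.01,.02]+[.03]*9+[.03]*12+[.02,.02]
t=np.r_[0,np.cumsum(st)]; y=-r*np.cos(p+t)*1000; z=r*np.sin(p+t)*1000
Y=np.round(y-y[0],1);Zz=np.round(z-z[0],1)
for i in range(len(st)): print(i,round(t[i+1],3),round(Y[i+1]-Y[i],1),round(-(Zz[i+1]-Zz[i]),1),Y[i+1],Zz[i+1])
```

```text
0 0.01 0.5 -1.8 0.5 1.8
1 0.03 1.0 -3.7 1.5 5.5
2 0.06 1.7 -5.5 3.2 11.0
3 0.09 1.9 -5.4 5.1 16.4
4 0.12 2.0 -5.4 7.1 21.8
5 0.15 2.2 -5.3 9.3 27.1
6 0.18 2.3 -5.2 11.6 32.3
7 0.21 2.5 -5.2 14.1 37.5
8 0.24 2.6 -5.1 16.7 42.6
9 0.27 2.8 -5.0 19.5 47.6
10 0.3 2.9 -4.9 22.4 52.5
11 0.33 3.1 -4.9 25.5 57.4
12 0.36 3.3 -4.7 28.8 62.1
13 0.39 3.3 -4.6 32.1 66.7
14 0.42 3.6 -4.6 35.7 71.3
15 0.45 3.6 -4.4 39.3 75.7
16 0.48 3.8 -4.3 43.1 80.0
17 0.51 3.9 -4.2 47.0 84.2
18 0.54 4.0 -4.1 51.0 88.3
19 0.57 4.2 -3.9 55.2 92.2
20 0.6 4.2 -3.9 59.4 96.1
21 0.63 4.4 -3.7 63.8 99.8
22 0.66 4.5 -3.5 68.3 103.3
23 0.68 3.0 -2.4 71.3 105.7
24 0.7 3.1 -2.2 74.4 107.9
```

>>> {"fn": "jog_arm", "kwargs": {"moves": [{"travel":[0,0.0005,-0.0018],"angular":[0,0,0]},{"travel":[0,0.001,-0.0037],"angular":[0,0,0]},{"travel":[0,0.0017,-0.0055],"angular":[0,0,0]},{"travel":[0,0.0019,-0.0054],"angular":[0,0,0]},{"travel":[0,0.002,-0.0054],"angular":[0,0,0]},{"travel":[0,0.0022,-0.0053],"angular":[0,0,0]},{"travel":[0,0.0023,-0.0052],"angular":[0,0,0]},{"travel":[0,0.0025,-0.0052],"angular":[0,0,0]}]}}

```text
time_s: 19.65
tool_pos: [0.5366, 0.2047, 0.1733]
tcp_rot: [[0.064, 0.998, -0.001], [0.998, -0.064, -0.0], [-0.0, -0.001, -1.0]]
wrist_force: [-5.3, -0.9, -4.5]
grip_width: 0.011
```

>>> {"fn": "jog_arm", "kwargs": {"moves": [{"travel":[0,0.0026,-0.0051],"angular":[0,0,0]},{"travel":[0,0.0028,-0.005],"angular":[0,0,0]},{"travel":[0,0.0029,-0.0049],"angular":[0,0,0]},{"travel":[0,0.0031,-0.0049],"angular":[0,0,0]},{"travel":[0,0.0033,-0.0047],"angular":[0,0,0]},{"travel":[0,0.0033,-0.0046],"angular":[0,0,0]},{"travel":[0,0.0036,-0.0046],"angular":[0,0,0]},{"travel":[0,0.0036,-0.0044],"angular":[0,0,0]},{"travel":[0,0.0038,-0.0043],"angular":[0,0,0]},{"travel":[0,0.0039,-0.0042],"angular":[0,0,0]},{"travel":[0,0.004,-0.0041],"angular":[0,0,0]}]}}

```text
time_s: 20.75
tool_pos: [0.5719, 0.2025, 0.2245]
tcp_rot: [[0.063, 0.998, -0.004], [0.998, -0.063, -0.0], [-0.0, -0.004, -1.0]]
wrist_force: [-17.9, -0.1, 9.2]
grip_width: 0.0112
```

>>> {"fn": "jog_arm", "kwargs": {"moves": [{"travel":[0,0.0042,-0.0039],"angular":[0,0,0]},{"travel":[0,0.0042,-0.0039],"angular":[0,0,0]},{"travel":[0,0.0044,-0.0037],"angular":[0,0,0]},{"travel":[0,0.0045,-0.0035],"angular":[0,0,0]},{"travel":[0,0.003,-0.0024],"angular":[0,0,0]},{"travel":[0,0.0031,-0.0022],"angular":[0,0,0]},{"travel":[0,0,0],"angular":[0,0,0]}]}}

```text
time_s: 21.45
tool_pos: [0.5962, 0.201, 0.2452]
tcp_rot: [[0.064, 0.998, -0.001], [0.998, -0.064, 0.0], [0.0, -0.001, -1.0]]
wrist_force: [-19.3, -2.5, 18.9]
grip_width: 0.0111
```

Run:
```python
from h import *
s=arm.read_state(); print(s['tool_pos'],s['wrist_force'],s['wrist_torque'],s['time_s'])
c=cap('scene'); cap('top'); f=c['frame']
# current stud prediction per angle, hinge from camera
yaw=-.063;ex=np.array([np.cos(yaw),np.sin(yaw)]);ey=np.array([-ex[1],ex[0]])
hinge=np.array([.7095,.1970])
def on(r,t,y): 
    p=hinge-ex*r*np.cos(t)+ey*y; return [p[0],p[1],.092+r*np.sin(t)]
u0,v0,k=400,140,6
im=cv2.resize(f[v0:v0+100,u0:u0+120],None,fx=k,fy=k,interpolation=cv2.INTER_CUBIC)
for t,col in((.7,(0,0,255)),(.87,(0,255,0))):
    p=(proj(c,on(.115,t,.152))[0]-[u0,v0])*k; print(t,p); cv2.circle(im,tuple(int(x) for x in p),4,col,1)
cv2.imwrite('pics/s5.png',im)
```

```text
[0.59619777 0.20100141 0.24522766] [-19.26830543  -2.53903266  18.91699274] [-0.46686862  3.46991592  0.05255736] 21.45
0.7 [363.69062787 531.80219719]
0.87 [380.99804041 530.14432826]
```

View pics/s5.png

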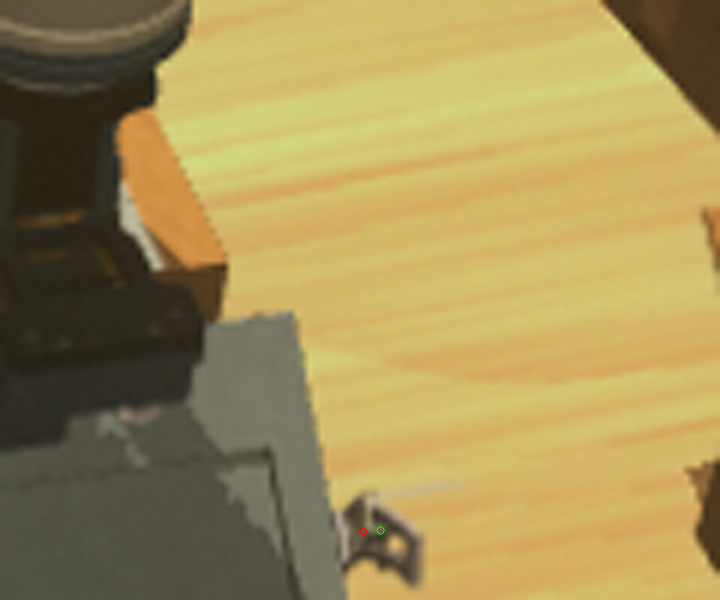

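The crop shows the lid open, the tool on the handle, and the pale flag (380..460, 488) just above the stay beyond the stud. I'll check the lid angle from the depth plane and measure the mark again.

```bash
cat > ang.py <<'E'
from h import *
def lidang(n):
    c=load(n);P=cloud(c).reshape(-1,3);yaw=-.063;ex=np.array([np.cos(yaw),np.sin(yaw)]);ey=np.array([-ex[1],ex[0]])
    d=P[:,:2]-[.7095,.197];a=-(d@ex);y=d@ey;b=P[:,2]-.092
    th=np.arctan2(b,a);r=np.hypot(a,b)
    m=(abs(y)<.125)&(r>.03)&(r<.21)&(th>.2)&(th<1.4)&~((abs(y)<.06)&(r>.14))
    A,B=a[m],b[m]; k=np.ones(len(A),bool); t=np.median(th[m])
    for _ in range(10):
        q=np.polyfit(A[k],B[k],1); res=B-np.polyval(q,A); k=abs(res)<.006
    t=np.arctan(q[0]); off=q[1]*np.cos(t)
    f=(y>.158)&(y<.19)&(r>.11)&(r<.15)&(th>.3)&(th<1.2)
    print(n,'lid',t,'off(10mm)',off,k.sum(),'flag',f.sum(),np.median(th[f]),np.percentile(th[f],[5,95]),np.median(r[f]))
if __name__=='__main__': lidang('scene');lidang('top')
E
python3 ang.py
```

```text
scene lid 0.6897655515698453 off(10mm) 0.00846271055208897 4918 flag 15 0.8493825100734813 [0.69971191 0.91715553] 0.12998440882993587
  return _methods._mean(a, axis=axis, dtype=dtype,
  ret = ret.dtype.type(ret / rcount)
Traceback (most recent call last):
  File "ang.py", line 13, in <module>
    if __name__=='__main__': lidang('scene');lidang('top')
                                             ~~~~~~^^^^^^^
  File "ang.py", line 12, in lidang
    print(n,'lid',t,'off(10mm)',off,k.sum(),'flag',f.sum(),np.median(th[f]),np.percentile(th[f],[5,95]),np.median(r[f]))
                                                                            ~~~~~~~~~~~~~^^^^^^^^^^^^^^
IndexError: index -1 is out of bounds for axis 0 with size 0
```

>>> {"fn": "jog_arm", "kwargs": {"moves": [{"travel":[0,-0.001,-0.0015],"angular":[0,0,0]},{"travel":[0,-0.001,-0.001],"angular":[0,0,0]},{"travel":[0,0,0],"angular":[0,0,0]}]}}

```text
time_s: 21.85
tool_pos: [0.5961, 0.201, 0.2455]
tcp_rot: [[0.064, 0.998, 0.001], [0.998, -0.064, -0.0], [0.0, 0.001, -1.0]]
wrist_force: [5.9, 0.7, -14.3]
grip_width: 0.0109
```

The depth plane puts the lid at 0.69 rad and the mark at about 0.866. I'll go on by about 0.176 rad.

>>> {"fn": "jog_arm", "kwargs": {"moves": [{"travel":[0,0.002,-0.0014],"angular":[0,0,0]},{"travel":[0,0.0039,-0.0027],"angular":[0,0,0]},{"travel":[0,0.004,-0.0026],"angular":[0,0,0]},{"travel":[0,0.004,-0.0025],"angular":[0,0,0]},{"travel":[0,0.0041,-0.0024],"angular":[0,0,0]},{"travel":[0,0.0042,-0.0023],"angular":[0,0,0]},{"travel":[0,0.0042,-0.0022],"angular":[0,0,0]},{"travel":[0,0.0022,-0.0011],"angular":[0,0,0]},{"travel":[0,0,0],"angular":[0,0,0]}]}}

```text
time_s: 22.75
tool_pos: [0.624, 0.1992, 0.2631]
tcp_rot: [[0.064, 0.998, 0.0], [0.998, -0.064, 0.0], [0.0, 0.0, -1.0]]
wrist_force: [3.0, -0.5, -14.1]
grip_width: 0.0114
```

```bash
sed -i "s/;lidang('top')//" ang.py
cat > fin.py <<'E'
import sys
from h import *
from ang import lidang
s=arm.read_state(); print(s['tool_pos'],s['wrist_force'],s['time_s'],s['grip_width'])
c=cap('scene'); lidang('scene'); f=c['frame']
cv2.imwrite('pics/%s.png'%sys.argv[1],cv2.resize(f[195:255,430:500],None,fx=9,fy=9,interpolation=cv2.INTER_CUBIC))
E
python3 fin.py s6
```

```text
[0.62403584 0.19920845 0.26314966] [  3.04441123  -0.45918936 -14.0541651 ] 22.75 0.011433353438242637
scene lid 0.8631959244566305 off(10mm) 0.00818165425947533 4630 flag 15 0.8864680525947561 [0.78607212 0.92249954] 0.1298203797208431
```

View pics/s6.png

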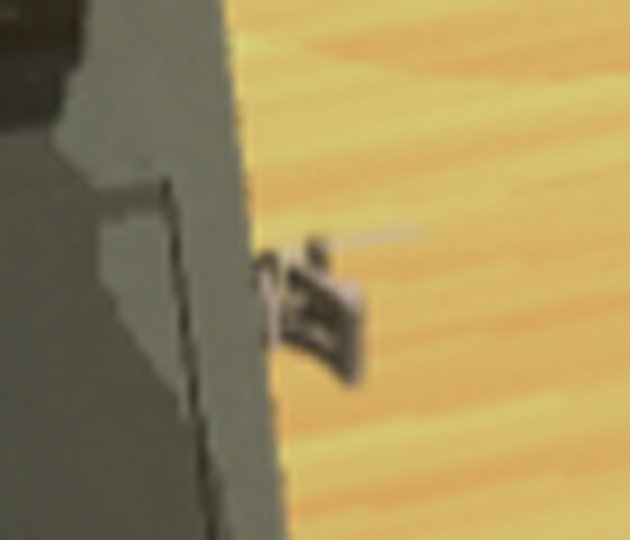

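The crop shows the dark wing nut at (318,250), at the root of the pale flag (330..420, 238). The lid measures 0.863 rad against a mark at 0.86–0.87. I'll settle, check once more and hand in.

>>> {"fn": "jog_arm", "kwargs": {"moves": [{"travel":[0,0,0],"angular":[0,0,0]},{"travel":[0,0,0],"angular":[0,0,0]},{"travel":[0,0,0],"angular":[0,0,0]},{"travel":[0,0,0],"angular":[0,0,0]},{"travel":[0,0,0],"angular":[0,0,0]},{"travel":[0,0,0],"angular":[0,0,0]}]}}

```text
time_s: 23.4
tool_pos: [0.6237, 0.1992, 0.263]
tcp_rot: [[0.064, 0.998, -0.0], [0.998, -0.064, -0.0], [-0.0, -0.0, -1.0]]
wrist_force: [4.1, -0.1, -14.4]
grip_width: 0.0116
```

Run:
```python
from h import *
from ang import lidang
s=arm.read_state(); print(s['tool_pos'],s['wrist_force'],s['grip_width'],abs(s['joint_vel']).max())
cap('scene'); lidang('scene'); c=cap('top'); P=cloud(c); Z=P[...,2]; m=np.zeros(Z.shape,bool); m[180:300,320:460]=True
q=P[m&(Z>.075)&(Z<.1)]; print('bar',cv2.minAreaRect((q[:,:2]*1000).astype(np.float32)))
print(arm.job_done())
```

```text
[0.62368868 0.19924422 0.26301485] [  4.09432322  -0.09740428 -14.43132085] 0.011586272826263873 0.001233571721955443
scene lid 0.8601197772846283 off(10mm) 0.008462609791056454 4686 flag 14 0.8776201904234026 [0.79763303 0.92580929] 0.1297839830395256
bar ((557.2847900390625, -198.5118408203125), (194.18736267089844, 20.11648178100586), 83.39149475097656)
the job is handed in; nothing more can be done
None
```

I moved the tray to the cardboard sheet and released it, then swung the lid up by its bow handle to the tape. I handed the job in at about 23.5 s, still gripping the handle. No verdict is reported at hand-in.

- **Tray:** In the last measurement its bar centre was at (0.557, -0.199), about 5 mm from the sheet's centre at (0.552, -0.200). The pictures taken after release showed it flat with all three fittings in it. I did not view it again after the lid went up.
- **Lid:** The last depth-plane fit put it at 0.860 rad. Readings of the tape mark disagreed somewhat: 0.86–0.88 rad, the best about 0.866. That puts the stud within about 2 mm of the mark, against the 10 mm allowed. The arm was still, with the fingers on the bar at 11.6 mm opening and 40 N squeeze commanded.
- **Other points:**
  - The handle sat about 3–5 mm nearer the robot than the camera said, which gave a side force of about 27 N as the grip closed. I relieved that before lifting.
  - About 27 N built up again partway through the swing, and I relieved that too.
  - The tray briefly took 30 N as it was set down.
- **Other things on the bench:** Those in view looked undisturbed after the tray was placed. I did not measure them again at the end.

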